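# Load the purge rack and hold the purge plunger half down

## Robot

A 6-joint arm with a two-finger parallel gripper is mounted at the origin on the work surface. World frame = base frame: x ahead of the robot, y to its left, z up, the work surface at z = 0. Lengths are in m, angles in rad, forces in N, time in s.
With the tool pointing down it reaches from about 0.35 to 0.975 m from the base axis. Payload 4.9 kg.
Tool frame: the origin (TCP) lies at the very end of the fingers, on their centre line; the grasp point (between the pads) lies 19 mm behind it (grasp_offset is the distance from the TCP to the grasp point, in m); x points along the fingers, y is the direction in which the jaws open and shut, and the axes are right-handed (so a half turn about x gives the same grasp; the last joint's range is limited). The gripper opens to 85 mm and grips with 20 to 120 N. Pads are 22 mm wide; open, the fingers measure 114 mm over their backs; the gripper's body (76 mm by 85 mm) begins 54 mm behind the grasp point. The pads swing forward as they close: fully open they stand 13 mm farther back than shut.
Start: joints at [-1.429, 0.053, 1.613, -0, 1.476, -0.119], TCP at [0.161, -0.604, 0.231] pointing down, gripper open.
Joint ranges: [-3.01, 3.01], [-1.01, 2.22], [0.06, 2.58], [-1.02, 4.17], [0.09, 2.62], [-3.14, 3.14]. Speed limits (rad/s): [2.57, 2.57, 3.14, 3.14, 3.14, 3.14].

## Interface

Orientations are given as a rotation vector (axis times angle).
In Python, from station import get_obs, get_image, camera_model, finish_job, grasp_offset gives the robot as it stands.
- The arm moves only by the shell command python3 -m crank 'ROWS' [OPENING] [FORCE]. ROWS is JSON, a list that holds one entry, the list of rows, each a list of 4 numbers: the shift along the world's x, y, z in m, then the turn about the world's z in degrees. In form: [[[dx, dy, dz, turn], ...]]. A call has 1 to 5 rows; each row is the pose to reach, as a shift and turn from the pose commanded when the call began; what a row does not reach only later rows make up. A row lasts 1/12 s, in which the tool goes at most 41.7 mm and 7.16 degrees, less where a joint would pass 70% of its speed; a pose out of reach is approached as far as the arm can. A call with a gripper value outside its range is refused whole. OPENING is the opening, from 0 (shut) to 1 (fully open), set as the call begins (- or left out, the last holds). The fingers move at their own pace and stop on an object; FORCE is the grip in N (left out, the last holds). Time passes only in rows, so rows that repeat a pose let the fingers close. It gives the time, the measured TCP pose, the force and the opening at its end, in the units of the state.
- get_obs(): the state, without advancing time (a new reading comes with each control period).
- get_image(name): name is "side" or "top" or "wrist"; returns (picture, depth): 480x640x3 uint8, red, green, blue; 480x640 float32, m along the optical axis (not along the pixel's ray), 0 where there is no reading.
- camera_model(name): a dict with "fx", "fy", "cx", "cy" (pixels), "xyz" and "attitude" of the camera in the world. Camera axes: x right, y down, z forward; pixel columns grow to the right and rows downward; lengths in m; the calibration is good to about 2 mm. The wrist camera is an equidistant fisheye: a pixel r from the principal point sees the ray r / f radians off the axis. A picture is of the moment at which its call begins: read the wrist's pose just before it. camera_model takes no time and is no camera call; for the wrist camera it gives the pose at the moment of the call.
- finish_job(): hands the job in, once; it reports no verdict.
The state is a dict: "t": time; "q": joint angles; "dq": joint speeds; "effort": joint torques, N m; "tool_pos": TCP position; "tool_rot": TCP orientation; "contact_force": force on the tool from outside, world axes, zero at the start; "wrist_torque": the same for the moment, N m; "opening": finger opening in m.
Only numpy, scipy, OpenCV 4.12 (cv2) and the standard library are available. Lean on these libraries where they do the work, as an engineer would, in place of code of your own. Each camera call takes 0.05 s, during which the arm holds its last target.

## Task

Stand the two short sample bottles from the bench upright in the two empty cells of the white rack, one per cell, and let go of them. Then press the spring-loaded black plunger on the purge block half way down, 12 mm, so that the top of its cap is level with the top of the steel post beside it, never down to its bottom stop, and finish while still holding it there: the program ends with the plunger held down. Do not press the plunger before both bottles are in, and leave everything else where it stands.

Things in the scene. Friction and masses are not known exactly. Their poses are not given: they have to be found in the camera images.
- bottle_a: amber glass sample bottle with a white screw cap, loose, standing upright on the bench: body 40 mm across and 56 mm high, shoulder narrowing up to 64 mm, cap 30 mm across from 67 to 92 mm height, 92 mm tall in all, about 120 g. Origin: centre of its underside, z up. The two short bottles that stand on the bench are alike and interchangeable.
- bottle_b: amber glass sample bottle with a white screw cap, loose, standing upright on the bench: body 40 mm across and 56 mm high, shoulder narrowing up to 64 mm, cap 30 mm across from 67 to 92 mm height, 92 mm tall in all, about 120 g. Origin: centre of its underside, z up. The two short bottles that stand on the bench are alike and interchangeable.
- rack: white plastic open-topped rack, fixed to the bench, 68 mm (its x) by 192 mm (its y) by 56 mm high, walls, dividers and floor 6 mm thick, the walls all equally high: one row of three square cells along its y axis, each 56 by 56 mm inside, 62 mm apart centre to centre. Origin: centre of its underside, z up. The cell at its +y end already holds a bottle; the other two are empty.
- cell0 (a point): centre of the floor (6 mm above the bench) of the empty cell at the rack's -y end; axes as the rack's
- cell1 (a point): centre of the floor (6 mm above the bench) of the empty middle cell of the rack; axes as the rack's
- racked_bottle: a third bottle of the same shape and size, already standing in the cell at the rack's +y end, origin at the centre of its underside; it stays there
- purge_block: cream-coloured metal block fixed to the bench, 110 mm (its x, from -45 to +65 mm of the origin) by 90 mm (its y) by 55 mm high, carrying the plunger over its origin and the steel post. Origin: on the bench straight below the plunger, z up, x from the plunger towards the post.
- plunger_top (a point): centre of the flat top of the plunger's round black cap, 40 mm across and 12 mm thick; 100 mm above the bench when released, and moves down with the plunger
- plunger (a joint): how far the plunger is pressed straight down, in metres: 0 released, 0.012 half way (wanted), 0.024 on its bottom stop. A spring pushes it back up, with 3 N at 0, 9 N at 0.012 and 15 N at 0.024; it rises by itself when let go.
- post_top (a point): centre of the flat top of the fixed steel post, 14 mm across, 45 mm from the plunger's axis, 88 mm above the bench: the mark for half way
- tall_bottle: bystander: slender amber bottle with white cap, 34 mm across, 123 mm tall, loose on the bench near the two short bottles; origin at the centre of its underside
- squat_jar: bystander: squat amber jar with wide white lid, 60 mm across, 48 mm tall, loose on the bench near the two short bottles; origin at the centre of its underside
- septa_tin: bystander: small round aluminium tin, 44 mm across, 28 mm tall, loose between rack and purge block; origin at the centre of its underside
- wrench: bystander: steel wrench lying loose on the far part of the bench
- mouse: bystander: round grey computer mouse, 62 mm across, 32 mm high, loose on the far part of the bench; origin at the centre of its underside
- adapter: bystander: white power adapter, 70 by 90 by 30 mm high, loose on the far part of the bench; origin at the centre of its underside
Mind the look-alikes: they are no part of the job. What is shaped like the bottle_b but purple is not meant.

How it is judged:
By the outcome, as a careful person would: the job done as asked, in the order asked, and still so for the second after the job is handed in, while the arm keeps its last pose, push and grip.
It also fails if it takes over 69 s, if anything falls off the work surface, if the arm or the gripper's body presses on something with over 40 N, if the wrist force passes 120 N, or if a joint passes its speed limit or range.

## Working session

There is one attempt and no reset: what is moved stays moved. The work goes in short steps, Python scripts to look and compute and a shell command to move; the robot and the scene stay as the last step left them, time stands still between calls to the robot, and variables do not carry over. Pictures are saved under pics/ and viewed, and the job is handed in when it is done.

```bash
ls; mkdir -p pics
python3 - <<'E'
from station import *
import cv2
print(get_obs()); print(grasp_offset)
import numpy as np
for n in ("top","side"):
    p,d=get_image(n); cv2.imwrite(f"pics/{n}0.png",p[:,:,::-1]); np.savez(f"pics/{n}0.npz",p=p,d=d)
    print(n,camera_model(n))
E
```

```text
pics
{'t': 0.0, 'q': array([-1.42901865e+00,  5.33218616e-02,  1.61432375e+00,  2.27768150e-05,
        1.47596953e+00, -1.18966929e-01]), 'dq': array([-1.69872001e-04,  4.43199128e-04, -7.72818713e-04, -6.12887059e-04,
        5.76351718e-05, -5.34692009e-04]), 'effort': array([-1.56452861e-03, -3.93686736e+01, -3.70175028e+01, -2.31378044e-04,
        6.97138516e-03,  3.71541038e-07]), 'tool_pos': array([ 0.16106244, -0.60324234,  0.23006693]), 'tool_rot': array([ 2.08319749,  0.27526306, -2.08319832]), 'contact_force': array([0.31885513, 0.60044739, 0.06749336]), 'wrist_torque': array([-0.02719821, -0.02810671,  0.00972506]), 'opening': 0.08558425605569854}
0.0187
top {'fx': 544.510673819421, 'fy': 544.510673819421, 'cx': 324.2748820449389, 'cy': 237.2638617509224, 'xyz': array([0.56900558, 0.00852651, 0.97862258]), 'attitude': array([-2.24489715,  2.19349816, -0.0533295 ])}
side {'fx': 469.37008116004336, 'fy': 469.37008116004336, 'cx': 313.57557896131175, 'cy': 243.57492572491097, 'xyz': array([ 0.27122281, -0.39150148,  0.76685593]), 'attitude': array([-2.38451627,  0.819722  , -0.29818103])}
```

View pics/top0.png

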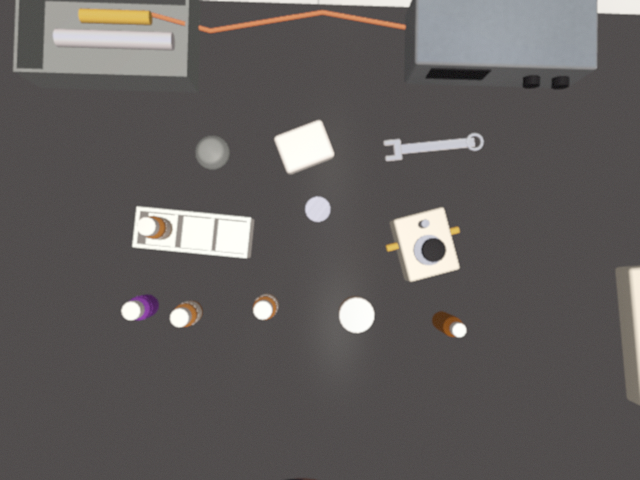

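View pics/side0.png

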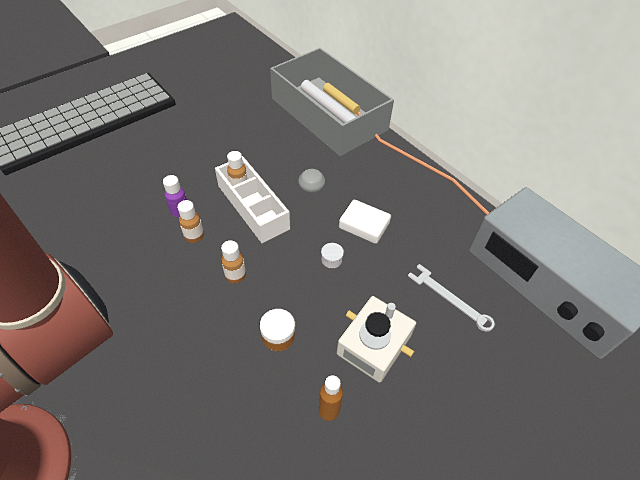

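Short-bottle candidates in the top picture are at (140,308), purple; (185,316), amber; and (265,308), amber. The bottle at (455,328) is slender and tall, and (150,227) is the one already racked. The two amber ones fit the description. I'll confirm with a crop and measure at the same time.

```bash
cat > h.py <<'E'
import numpy as np, cv2
from scipy.spatial.transform import Rotation as R
from station import *
def cloud(n,d):
    m=camera_model(n); v,u=np.mgrid[:480,:640]
    P=np.stack([(u-m['cx'])/m['fx']*d,(v-m['cy'])/m['fy']*d,d],-1)
    W=P@R.from_rotvec(m['attitude']).as_matrix().T+m['xyz']
    W[d==0]=np.nan
    return W
def proj(n,X):
    m=camera_model(n); c=(np.atleast_2d(X)-m['xyz'])@R.from_rotvec(m['attitude']).as_matrix()
    return np.c_[m['fx']*c[:,0]/c[:,2]+m['cx'],m['fy']*c[:,1]/c[:,2]+m['cy']]
def blob(n,W,cx,cy,r,z0,z1):
    v,u=np.mgrid[:480,:640]
    s=(abs(u-cx)<r)&(abs(v-cy)<r)&(W[...,2]>z0)&(W[...,2]<z1)
    Q=W[s]
    (c,rad)=cv2.minEnclosingCircle(Q[:,:2].astype(np.float32))
    return len(Q),np.round(Q.mean(0),4),np.round(c,4),round(rad,4)
E
python3 - <<'E'
from h import *
z=np.load('pics/top0.npz'); p,d=z['p'],z['d']; W=cloud('top',d)
print('bench',W[400,200],W[300,560],W[100,350])
for nm,x,y,r,a,b in [('A',181,317,16,.084,.1),('B',263,310,16,.084,.1),('purple',131,311,16,.084,.1),('racked',148,227,16,.09,.12),('tall',458,330,16,.11,.13),('jar',357,315,25,.04,.055),('tin',318,209,20,.02,.035),('cap',433,250,18,.09,.11),('post',425,224,10,.075,.1),('mouse',212,152,25,.005,.05)]:
    print(nm,*blob('top',W,x,y,r,a,b))
# rack top
v,u=np.mgrid[:480,:640]
s=(u>125)&(u<262)&(v>200)&(v<262)&(W[...,2]>.05)&(W[...,2]<.062)
Q=W[s][:,:2].astype(np.float32); print('rack',len(Q),cv2.minAreaRect(Q))
s=(u>380)&(u<470)&(v>200)&(v<290)&(W[...,2]>.05)&(W[...,2]<.06)
Q=W[s][:,:2].astype(np.float32); print('block',len(Q),cv2.minAreaRect(Q))
i=p[195:345,100:300,::-1]; cv2.imwrite('pics/crop1.png',cv2.resize(i,None,fx=4,fy=4,interpolation=cv2.INTER_CUBIC))
z=np.load('pics/side0.npz'); W2=cloud('side',z['d'])
for nm,x,y,r,a,b in [('A',186,210,14,.088,.1),('B',231,250,14,.088,.1),('cap',378,324,18,.095,.11),('post',391,309,8,.08,.095)]: print('side',nm,*blob('side',W2,x,y,r,a,b))
s=(u>210)&(u<295)&(v>150)&(v<245)&(W2[...,2]>.05)&(W2[...,2]<.062)
Q=W2[s][:,:2].astype(np.float32); print('rack',len(Q),cv2.minAreaRect(Q))
E
```

```text
bench [3.00392877e-01 2.01065149e-01 8.61051556e-05] [ 0.49109948 -0.44136431  0.00218155] [ 0.84341183 -0.05367615  0.00327565]
A 285 [0.4576 0.2191 0.0927] [0.4566 0.2204] 0.0157
B 271 [0.4724 0.0862 0.0927] [0.4719 0.0861] 0.015
purple 291 [0.4668 0.2967 0.0926] [0.4664 0.298 ] 0.0156
racked 286 [0.6028 0.2746 0.0987] [0.6031 0.2758] 0.0152
tall 178 [ 0.4512 -0.2239  0.1228] [ 0.4509 -0.2252] 0.0111
jar 962 [ 0.4623 -0.0695  0.049 ] [ 0.462  -0.0698] 0.0299
tin 483 [6.428e-01 6.000e-04 2.910e-02] [6.428e-01 5.000e-04] 0.022
cap 482 [ 0.576  -0.1879  0.1008] [ 0.5762 -0.1884] 0.02
post 67 [ 0.6187 -0.1754  0.088 ] [ 0.6188 -0.1762] 0.0069
mouse 958 [0.738  0.1872 0.0245] [0.7474 0.1905] 0.0563
rack 1276 ((0.5964849591255188, 0.21216847002506256), (0.19304317235946655, 0.06806294620037079), 85.79373931884766)
block 2523 ((0.5854083299636841, -0.1861109733581543), (0.11004497110843658, 0.09066643565893173), 15.737104415893555)
side A 163 [0.4567 0.2181 0.0925] [0.4568 0.2186] 0.0162
side B 196 [0.4713 0.0841 0.0926] [0.4722 0.0859] 0.0162
side cap 468 [ 0.5742 -0.1905  0.1005] [ 0.5757 -0.1897] 0.0207
side post 67 [ 0.6175 -0.1781  0.0877] [ 0.6177 -0.1778] 0.0068
rack 859 ((0.5965192914009094, 0.21044383943080902), (0.19427762925624847, 0.06988652050495148), 85.77842712402344)
```

View pics/crop1.png

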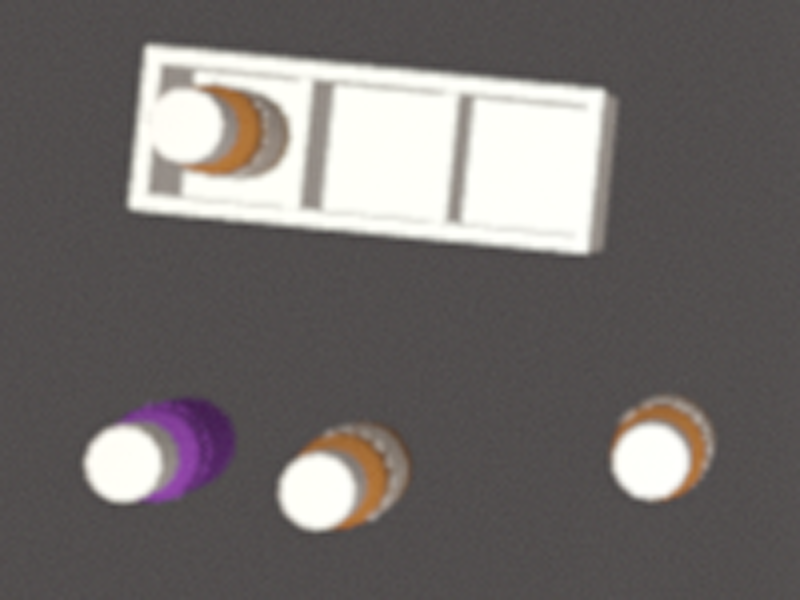

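The crop confirms it: purple cap at crop (124,462), and the amber bottles A at (318,490) and B at (650,460). Cap heights read 92.6 mm and radii 15 mm, which match. The cells right of the racked bottle are empty. Next I'll plan the moves, with the jaws along the rack's x so they clear the neighbours.

Run:
```python
from h import *
o=get_obs(); M=R.from_rotvec(o['tool_rot']).as_matrix(); print(M.round(3)); print('jaw yaw',np.degrees(np.arctan2(M[1,1],M[0,1])), o['tool_pos'])
A=np.array([.4567,.2195]);B=np.array([.472,.086]); C=np.array([.5965,.2113]); y=np.array([.0734,.9973])
c0=C-.062*y; print('cell1',C,'cell0',c0)
for n,b,c in (('A->1',A,C),('B->0',B,c0)): print(n,c-b)
```

```text
[[-0.     0.258 -0.966]
 [ 0.002 -0.966 -0.258]
 [-1.    -0.002 -0.   ]]
jaw yaw -75.06104101285561 [ 0.16106455 -0.60332061  0.23017406]
cell1 [0.5965 0.2113] cell0 [0.5919492 0.1494674]
A->1 [ 0.1398 -0.0082]
B->0 [0.1199492 0.0634674]
```

```bash
python3 -m crank '[[[0.03,0.024,0,7],[0.06,0.048,0,14],[0.09,0.072,0,21],[0.12,0.096,0,28],[0.15,0.12,0,35]]]' 1 40
python3 -m crank '[[[0.03,0.028,0,7],[0.06,0.056,0,14],[0.09,0.084,0,21],[0.12,0.112,0,28],[0.15,0.14,0,35]]]'
python3 -m crank '[[[0,0.04,0,0],[0,0.08,0,0],[0,0.12,0,0],[0,0.16,0,0],[0,0.2,0,0]]]'
python3 -m crank '[[[0,0.04,0,0],[0,0.08,0,0],[0,0.12,0,0],[0,0.16,0,0],[0,0.2,0,0]]]'
```

```text
t: 0.52
tool_pos: [0.3121, -0.4823, 0.2307]
tool_rot: [1.699, 0.798, -1.699]
contact_force: [0.4, -0.6, 0.6]
opening: 0.0853
t: 0.93
tool_pos: [0.4621, -0.342, 0.2308]
tool_rot: [1.27, 1.17, -1.27]
contact_force: [0.3, -0.8, 0.7]
opening: 0.0853
t: 1.35
tool_pos: [0.4605, -0.1419, 0.2307]
tool_rot: [1.274, 1.167, -1.275]
contact_force: [0.4, 0.4, -0.2]
opening: 0.0855
t: 1.77
tool_pos: [0.4604, 0.058, 0.231]
tool_rot: [1.274, 1.166, -1.274]
contact_force: [0.2, -0.6, 0.2]
opening: 0.0855
```

```bash
python3 -m crank '[[[0.0115,0.028,0,0.8],[0.0115,0.028,-0.03,0.8],[0.0115,0.028,-0.06,0.8],[0.0115,0.028,-0.09,0.8],[0.0115,0.028,-0.09,0.8]]]'
python3 - <<'E'
from h import *
o=get_obs(); M=R.from_rotvec(o['tool_rot']).as_matrix(); print('jaw yaw',np.degrees(np.arctan2(M[1,1],M[0,1])), o['tool_pos'])
print(camera_model('wrist'))
p,d=get_image('wrist'); cv2.imwrite('pics/w1.png',p[:,:,::-1])
p,d=get_image('side'); cv2.imwrite('pics/s1.png',p[:,:,::-1])
E
```

```text
t: 2.18
tool_pos: [0.4677, 0.0844, 0.134]
tool_rot: [1.256, 1.183, -1.273]
contact_force: [-0.7, -0.8, -0.6]
opening: 0.0857
jaw yaw -4.215168388763548 [0.46768085 0.08438481 0.13404669]
{'fx': 371.64829954431775, 'fy': 371.64829954431775, 'cx': 319.7379141765388, 'cy': 246.03194275418093, 'xyz': array([0.47496722, 0.16039611, 0.27740394]), 'attitude': array([ 2.83706109, -0.10164482, -0.0358374 ])}
```

View pics/w1.png

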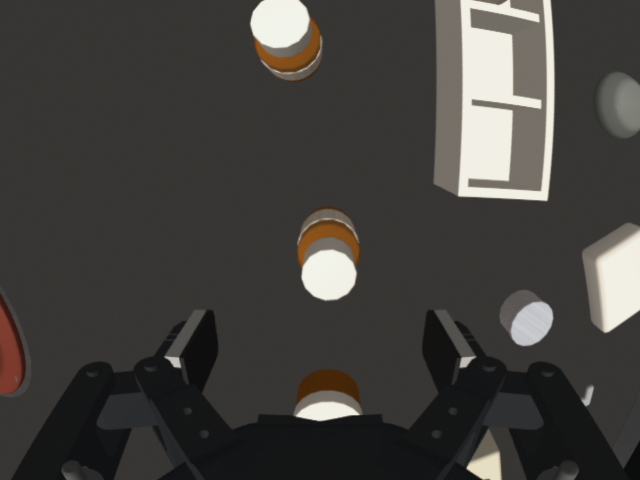

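View pics/s1.png

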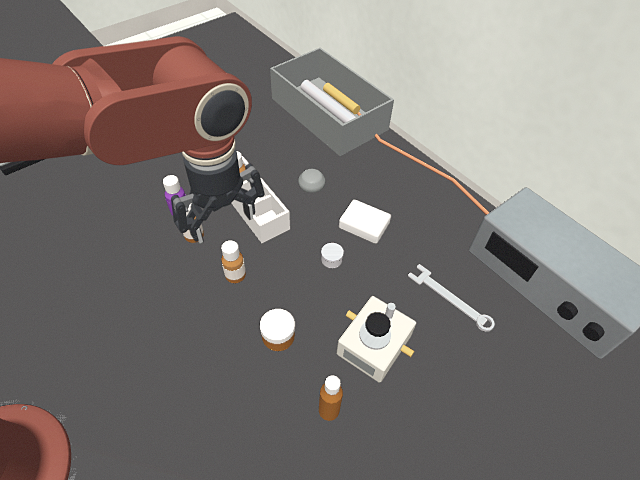

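```bash
cat >> h.py <<'E'
def wproj(X,m=None):
    m=m or camera_model('wrist'); c=(np.atleast_2d(X)-m['xyz'])@R.from_rotvec(m['attitude']).as_matrix()
    th=np.arctan2(np.hypot(c[:,0],c[:,1]),c[:,2]); ph=np.arctan2(c[:,1],c[:,0])
    return np.c_[m['fx']*th*np.cos(ph)+m['cx'],m['fy']*th*np.sin(ph)+m['cy']]
E
python3 - <<'E'
from h import *
o=get_obs(); print(o['tool_pos'],o['q'])
X=[o['tool_pos'],[.472,.086,.092],[.4567,.2195,.092],[.4664,.2975,.092],[.5965,.2113,.056],[.462,-.07,.048]]
print(wproj(X).round()); print(proj('side',X).round())
E
```

```text
[0.47163445 0.08414018 0.14031292] [ 2.10310516e-02 -2.30388537e-01  2.03310639e+00  1.22694082e-05
  1.34210884e+00  9.53313261e-02]
[[321. 315.]
 [321. 271.]
 [272.  26.]
 [282. -95.]
 [499.  53.]
 [323. 422.]]
[[226. 231.]
 [229. 247.]
 [185. 206.]
 [170. 180.]
 [250. 189.]
 [277. 324.]]
```

```bash
python3 -m crank '[[[0,0.002,-0.03,0],[0,0.002,-0.055,0],[0,0.002,-0.077,0],[0,0.002,-0.077,0],[0,0.002,-0.077,0]]]'
python3 -m crank '[[[0,0,0,0],[0,0,0,0],[0,0,0,0],[0,0,0,0],[0,0,0,0]]]' 0 40
python3 -m crank '[[[0,0,0,0],[0,0,0,0],[0,0,0,0],[0,0,0,0],[0,0,0,0]]]'
python3 - <<'E'
from h import *
p,d=get_image('wrist'); cv2.imwrite('pics/w2.png',p[:,:,::-1])
E
```

```text
t: 2.7
tool_pos: [0.4734, 0.086, 0.0657]
tool_rot: [1.264, 1.172, -1.263]
contact_force: [0.0, 0.2, 0.2]
opening: 0.0851
t: 3.12
tool_pos: [0.4732, 0.0862, 0.0656]
tool_rot: [1.264, 1.172, -1.263]
contact_force: [-0.7, 0.3, 5.5]
opening: 0.0288
t: 3.53
tool_pos: [0.4733, 0.0862, 0.0656]
tool_rot: [1.264, 1.173, -1.263]
contact_force: [-2.2, -0.5, 6.6]
opening: 0.029
```

View pics/w2.png

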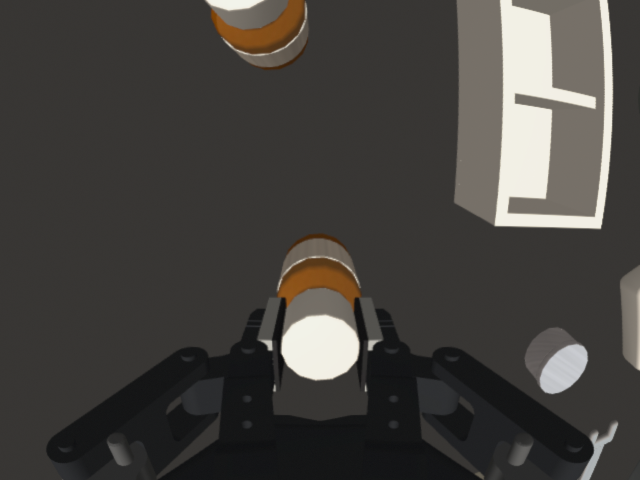

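The cap sits centred between the pads at about (320,335), with the opening at 29 mm, so it is held. Next: lift and carry to cell0.

```bash
python3 -m crank '[[[0,0,0.02,0],[0,0,0.045,0],[0,0,0.07,0],[0,0,0.09,0],[0,0,0.09,0]]]'
python3 -m crank '[[[0.03,0.016,0,0],[0.06,0.032,0,0],[0.09,0.048,0,0],[0.11,0.058,0,0],[0.119,0.0633,0,0]]]'
python3 -m crank '[[[0,0,0,0],[0,0,0,0],[0,0,0,0]]]'
python3 - <<'E'
from h import *
o=get_obs(); print(o['tool_pos'],o['opening'],o['contact_force'])
p,d=get_image('side'); cv2.imwrite('pics/s2.png',p[:,:,::-1])
p,d=get_image('wrist'); cv2.imwrite('pics/w3.png',p[:,:,::-1])
E
```

```text
t: 4.0
tool_pos: [0.4755, 0.0863, 0.1593]
tool_rot: [1.268, 1.167, -1.257]
contact_force: [0.4, -0.5, -0.1]
opening: 0.029
t: 4.42
tool_pos: [0.5929, 0.1504, 0.1524]
tool_rot: [1.262, 1.174, -1.264]
contact_force: [-0.8, -0.1, -0.8]
opening: 0.0288
t: 4.67
tool_pos: [0.5904, 0.149, 0.1533]
tool_rot: [1.262, 1.174, -1.266]
contact_force: [0.1, -0.0, -0.6]
opening: 0.0288
[0.59035589 0.14897554 0.15333355] 0.02878856879262094 [ 0.12667468 -0.03579412 -0.59735019]
```

View pics/s2.png

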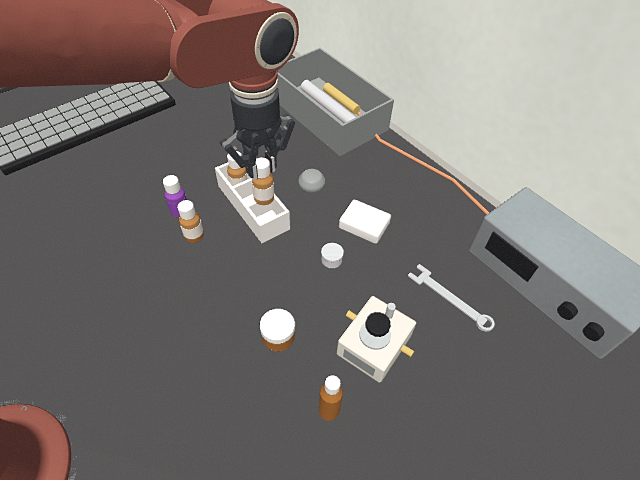

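View pics/w3.png

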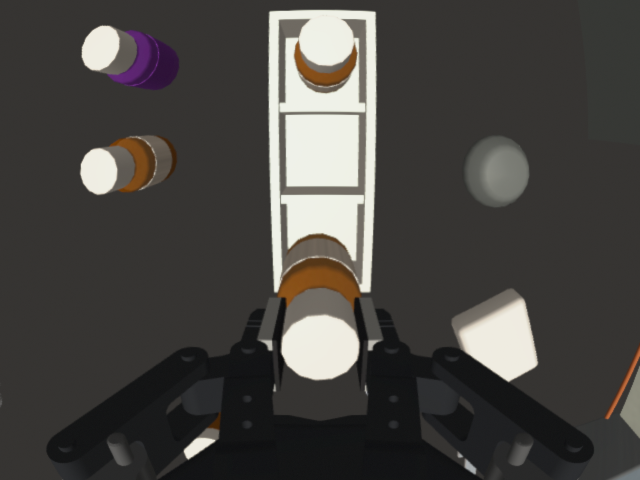

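Bottle B hangs upright over cell0, in the side picture at (263,185). Lowering it.

```bash
python3 -m crank '[[[0.0015,0.0005,-0.015,0],[0.0015,0.0005,-0.03,0],[0.0015,0.0005,-0.045,0],[0.0015,0.0005,-0.06,0],[0.0015,0.0005,-0.072,0]]]'
python3 -m crank '[[[0,0,-0.004,0],[0,0,-0.008,0],[0,0,-0.0085,0],[0,0,-0.0085,0],[0,0,-0.0085,0]]]'
python3 - <<'E'
from h import *
o=get_obs(); print(o['tool_pos'],o['opening'],o['contact_force'])
E
```

```text
t: 5.18
tool_pos: [0.5921, 0.1495, 0.0813]
tool_rot: [1.264, 1.173, -1.265]
contact_force: [-0.4, 1.2, -1.3]
opening: 0.0288
t: 5.6
tool_pos: [0.5939, 0.15, 0.0749]
tool_rot: [1.265, 1.172, -1.262]
contact_force: [0.6, -0.0, -0.5]
opening: 0.0287
[0.59386504 0.15002974 0.07489826] 0.028675473534473292 [ 0.57093741 -0.03289633 -0.50409677]
```

```bash
python3 -m crank '[[[-0.0015,0,-0.001,0],[-0.0015,0,-0.002,0],[-0.0015,0,-0.003,0],[-0.0015,0,-0.003,0],[-0.0015,0,-0.003,0]]]'
python3 -m crank '[[[0,0,0,0],[0,0,0,0]]]'
```

```text
t: 6.02
tool_pos: [0.592, 0.1501, 0.0716]
tool_rot: [1.264, 1.173, -1.263]
contact_force: [-2.2, 0.3, 3.3]
opening: 0.0289
t: 6.18
tool_pos: [0.592, 0.1501, 0.0716]
tool_rot: [1.264, 1.173, -1.263]
contact_force: [-2.3, -0.1, 5.7]
opening: 0.0291
```

```bash
python3 -m crank '[[[0,0,0,0],[0,0,0,0],[0,0,0,0],[0,0,0,0],[0,0,0,0]]]' 0.8
python3 -m crank '[[[0,0,0.03,0],[0,0,0.06,0],[0,0,0.09,0],[0,0,0.09,0]]]'
python3 - <<'E'
from h import *
o=get_obs(); print(o['tool_pos'],o['opening'],o['contact_force'])
p,d=get_image('side'); cv2.imwrite('pics/s3.png',p[:,:,::-1])
W=cloud('side',d); print(blob('side',W,186,210,14,.088,.1)); 
p,d=get_image('wrist'); cv2.imwrite('pics/w4.png',p[:,:,::-1])
E
```

```text
t: 6.6
tool_pos: [0.5915, 0.1499, 0.0704]
tool_rot: [1.264, 1.173, -1.264]
contact_force: [-0.2, 0.6, 0.1]
opening: 0.0684
t: 6.93
tool_pos: [0.5958, 0.1505, 0.1688]
tool_rot: [1.271, 1.166, -1.253]
contact_force: [0.8, -0.3, 1.0]
opening: 0.0683
[0.59575506 0.1505238  0.1687666 ] 0.06830683396803872 [ 0.81629323 -0.32674714  1.00161338]
(167, array([0.4568, 0.2178, 0.0924]), array([0.4578, 0.2188]), 0.0156)
```

View pics/w4.png

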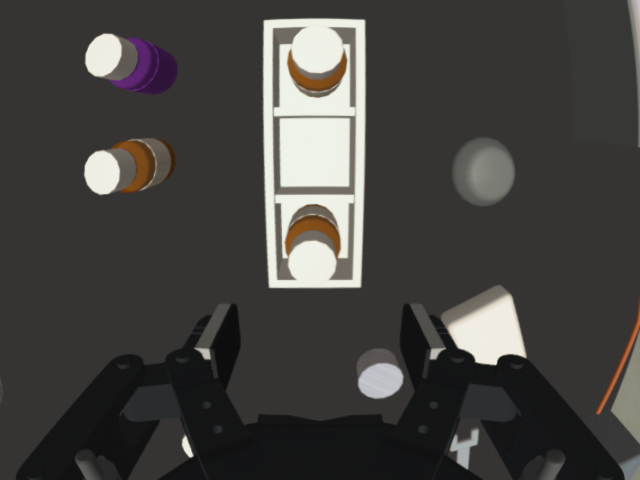

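Bottle B stands in cell0 at (312,255). Next is bottle A at (105,172) in this view: amber, with the purple one beyond it.

```bash
python3 -m crank '[[[-0.03,0.016,0,0],[-0.06,0.032,0,0],[-0.09,0.048,0,0],[-0.12,0.064,0,0],[-0.135,0.0693,0,0]]]' 1
python3 -m crank '[[[0,0,-0.01,0],[0,0,-0.02,0],[0,0,-0.02,0],[0,0,-0.02,0],[0,0,-0.02,0]]]'
python3 - <<'E'
from h import *
o=get_obs(); print(o['tool_pos'],o['opening'],o['dq'].round(3))
m=camera_model('wrist')
p,d=get_image('wrist'); cv2.imwrite('pics/w5.png',p[:,:,::-1])
X=[[.4567,.2195,.092],[.4664,.2975,.092]]
print(wproj(X,m))
E
```

```text
t: 7.45
tool_pos: [0.4526, 0.2203, 0.1582]
tool_rot: [1.26, 1.177, -1.266]
contact_force: [-0.2, 0.8, 0.1]
opening: 0.0851
t: 7.87
tool_pos: [0.4572, 0.2186, 0.1401]
tool_rot: [1.264, 1.173, -1.266]
contact_force: [1.1, -0.1, -0.3]
opening: 0.0852
[0.45723402 0.21864877 0.14012766] 0.0851575093496729 [ 0.002 -0.011 -0.015  0.     0.001  0.001]
[[319.48255945 273.04694482]
 [326.9001459  127.67086052]]
```

View pics/w5.png

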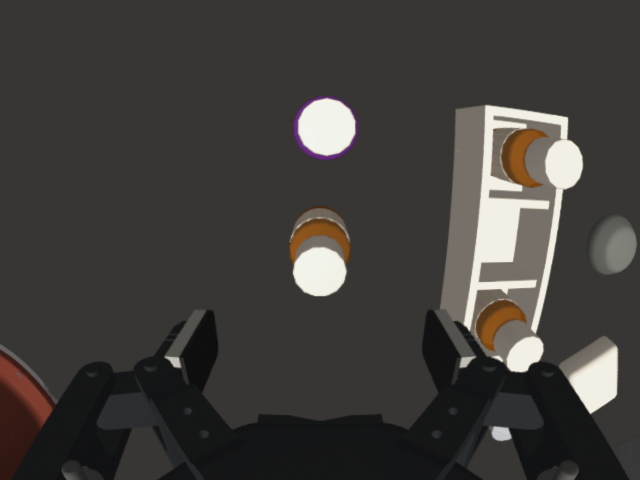

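The amber cap is seen at (320,271), against a prediction of (319,273). That is good enough to descend and grip.

```bash
python3 -m crank '[[[0,0.0008,-0.03,0],[0,0.0008,-0.055,0],[0,0.0008,-0.0745,0],[0,0.0008,-0.0745,0],[0,0.0008,-0.0745,0]]]'
python3 -m crank '[[[0,0,0,0],[0,0,0,0],[0,0,0,0],[0,0,0,0],[0,0,0,0]]]' 0 40
python3 -m crank '[[[0,0,0,0],[0,0,0,0],[0,0,0,0]]]'
python3 -m crank '[[[0,0,0.02,0],[0,0,0.045,0],[0,0,0.07,0],[0,0,0.09,0],[0,0,0.09,0]]]'
```

```text
t: 8.33
tool_pos: [0.4564, 0.2196, 0.0657]
tool_rot: [1.263, 1.174, -1.266]
contact_force: [0.6, -0.7, -0.1]
opening: 0.0852
t: 8.75
tool_pos: [0.4574, 0.2204, 0.0676]
tool_rot: [1.265, 1.172, -1.262]
contact_force: [0.2, 1.4, 1.7]
opening: 0.0289
t: 9.0
tool_pos: [0.4574, 0.2203, 0.0676]
tool_rot: [1.265, 1.172, -1.262]
contact_force: [-1.1, -0.4, 5.3]
opening: 0.0289
t: 9.42
tool_pos: [0.4592, 0.2209, 0.1611]
tool_rot: [1.269, 1.169, -1.256]
contact_force: [0.8, 0.0, -0.8]
opening: 0.0287
```

```bash
python3 -m crank '[[[0.03,-0.002,0.01,0],[0.06,-0.004,0.01,0],[0.09,-0.007,0.01,0],[0.12,-0.009,0.01,0],[0.139,-0.009,0.01,0]]]'
python3 -m crank '[[[0,0,0,0],[0,0,0,0],[0,0,0,0],[0,0,0,0]]]'
python3 - <<'E'
from h import *
o=get_obs(); print(o['tool_pos'],o['opening'],o['contact_force'])
p,d=get_image('wrist'); cv2.imwrite('pics/w6.png',p[:,:,::-1])
E
```

```text
t: 9.83
tool_pos: [0.5972, 0.2102, 0.1641]
tool_rot: [1.263, 1.173, -1.266]
contact_force: [-0.4, 0.2, -1.0]
opening: 0.0289
t: 10.17
tool_pos: [0.5943, 0.2111, 0.1653]
tool_rot: [1.262, 1.174, -1.265]
contact_force: [0.1, -0.4, -0.3]
opening: 0.0287
[0.59431437 0.21113725 0.16532539] 0.028743766291076563 [ 0.05934704 -0.37247946 -0.30173377]
```

View pics/w6.png

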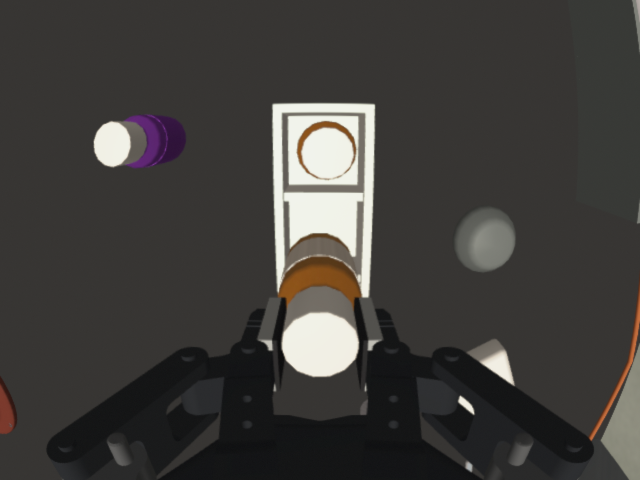

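```bash
python3 -m crank '[[[0.001,0,-0.018,0],[0.001,0,-0.036,0],[0.001,0,-0.054,0],[0.001,0,-0.07,0],[0.001,0,-0.084,0]]]'
python3 -m crank '[[[0,0,-0.003,0],[0,0,-0.005,0],[0,0,-0.005,0],[0,0,-0.005,0],[0,0,-0.005,0]]]'
```

```text
t: 10.63
tool_pos: [0.5955, 0.2112, 0.0811]
tool_rot: [1.263, 1.174, -1.264]
contact_force: [0.6, -0.3, -0.3]
opening: 0.0289
t: 11.05
tool_pos: [0.5976, 0.2113, 0.0788]
tool_rot: [1.265, 1.172, -1.262]
contact_force: [0.0, -0.3, -1.0]
opening: 0.0287
```

```bash
python3 -m crank '[[[-0.001,0,-0.002,0],[-0.001,0,-0.004,0],[-0.001,0,-0.005,0],[-0.001,0,-0.005,0],[-0.001,0,-0.005,0]]]'
python3 -m crank '[[[0,0,0,0],[0,0,0,0]]]'
```

```text
t: 11.47
tool_pos: [0.5962, 0.2112, 0.0736]
tool_rot: [1.264, 1.173, -1.263]
contact_force: [-2.7, 0.1, 5.9]
opening: 0.0283
t: 11.63
tool_pos: [0.5962, 0.2112, 0.0736]
tool_rot: [1.264, 1.173, -1.263]
contact_force: [-2.1, 0.7, 5.6]
opening: 0.0287
```

```bash
python3 -m crank '[[[0,0,0,0],[0,0,0,0],[0,0,0,0],[0,0,0,0],[0,0,0,0]]]' 0.8
python3 -m crank '[[[0,0,0.03,0],[0,0,0.06,0],[0,0,0.09,0],[0,0,0.12,0],[0,0,0.13,0]]]'
python3 -m crank '[[[0,-0.04,0,-7],[0,-0.08,0,-14],[0,-0.12,0,-21],[0,-0.16,0,-28],[0,-0.2,0,-35]]]' 0
python3 -m crank '[[[0,-0.04,0,-7],[-0.005,-0.08,0,-14],[-0.01,-0.12,0,-21],[-0.015,-0.16,0,-28],[-0.02,-0.2,0,-35]]]'
python3 - <<'E'
from h import *
o=get_obs(); print(o['tool_pos'],o['opening'],o['contact_force'])
p,d=get_image('side'); cv2.imwrite('pics/s4.png',p[:,:,::-1])
p,d=get_image('top'); cv2.imwrite('pics/t4.png',p[:,:,::-1])
W=cloud('top',d)
for nm,x,y,r,a,b in [('purple',131,311,16,.084,.1),('racked',148,227,16,.09,.12),('c1',190,230,20,.09,.12),('c0',228,237,20,.09,.12)]: print(nm,*blob('top',W,x,y,r,a,b))
E
```

```text
t: 12.05
tool_pos: [0.5955, 0.211, 0.0719]
tool_rot: [1.263, 1.173, -1.264]
contact_force: [0.2, -0.6, 0.3]
opening: 0.0683
t: 12.47
tool_pos: [0.598, 0.2116, 0.2083]
tool_rot: [1.269, 1.169, -1.256]
contact_force: [0.0, 0.2, 0.7]
opening: 0.068
t: 12.88
tool_pos: [0.5949, 0.0095, 0.2013]
tool_rot: [1.697, 0.8, -1.698]
contact_force: [1.5, 0.2, -0.4]
opening: 0.0073
t: 13.3
tool_pos: [0.5747, -0.1907, 0.2012]
tool_rot: [2.077, 0.282, -2.079]
contact_force: [1.2, 0.6, -0.7]
opening: -0.0
[ 0.57470934 -0.19066475  0.20117853] -4.0083794907252546e-05 [ 1.20631785  0.55445633 -0.6700992 ]
purple 294 [0.467  0.2967 0.0924] [0.4669 0.298 ] 0.0154
racked 290 [0.6028 0.2746 0.0986] [0.6028 0.2753] 0.0153
c1 281 [0.5957 0.2102 0.0989] [0.5958 0.2112] 0.0151
c0 273 [0.5905 0.1494 0.0988] [0.5907 0.1501] 0.0151
```

View pics/t4.png

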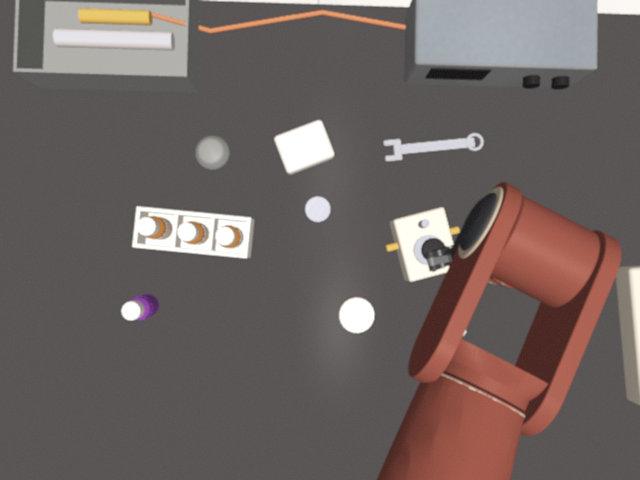

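View pics/s4.png

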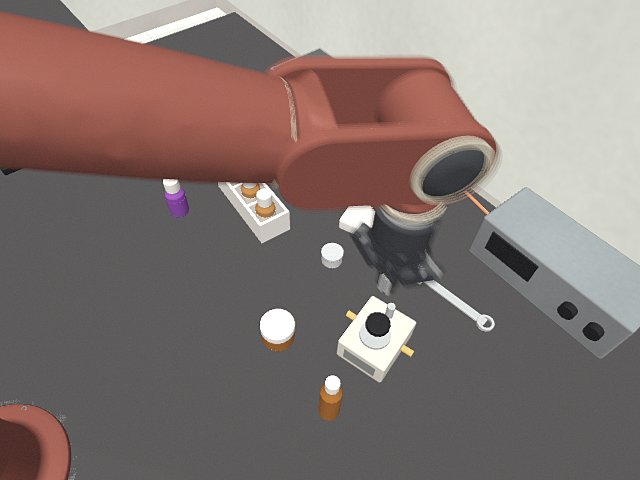

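Both bottles stand in their cells. Their cap tops read 98.8 and 98.9 mm, the same as the racked one, and nothing else has moved. Now I'll approach the plunger with the fingers shut.

```bash
python3 -m crank '[[[0.0012,0.0015,-0.02,0],[0.0012,0.0015,-0.045,0],[0.0012,0.0015,-0.07,0],[0.0012,0.0015,-0.085,0],[0.0012,0.0015,-0.09,0]]]' 0
python3 -m crank '[[[0,0,0,0],[0,0,0,0],[0,0,0,0],[0,0,0,0],[0,0,0,0]]]'
python3 - <<'E'
from h import *
o=get_obs(); print(o['tool_pos'],o['opening'],o['contact_force'],o['dq'].round(3))
p,d=get_image('side'); cv2.imwrite('pics/s5.png',cv2.resize(p[240:400,300:480,::-1],None,fx=4,fy=4,interpolation=cv2.INTER_CUBIC))
p,d=get_image('wrist'); cv2.imwrite('pics/w7.png',p[:,:,::-1])
E
```

```text
t: 13.82
tool_pos: [0.5744, -0.1856, 0.1075]
tool_rot: [2.069, 0.293, -2.082]
contact_force: [0.9, -0.9, -0.9]
opening: -0.0001
t: 14.23
tool_pos: [0.5777, -0.1877, 0.1139]
tool_rot: [2.076, 0.285, -2.071]
contact_force: [-0.7, -0.4, -0.5]
opening: -0.0003
[ 0.57771974 -0.18774947  0.11386581] -0.0002587304797959699 [-0.69621423 -0.4106944  -0.51348253] [-0.001  0.003  0.006 -0.002  0.002 -0.001]
```

View pics/s5.png

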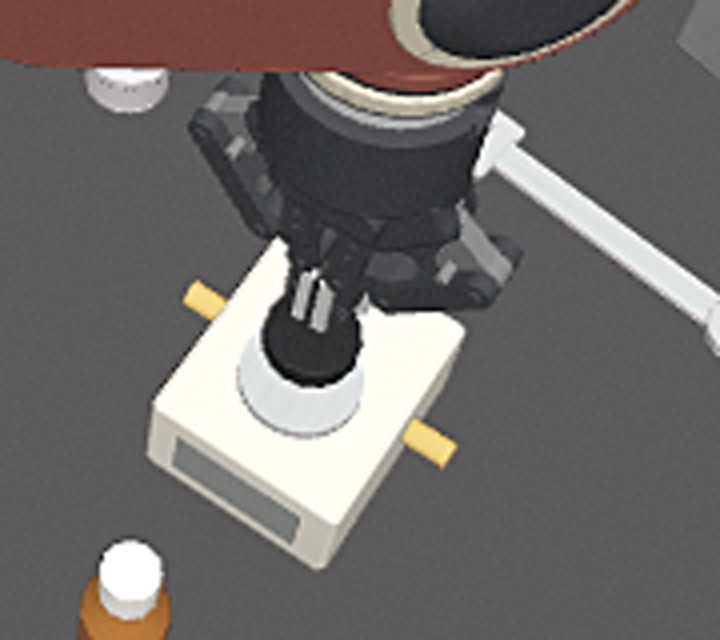

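View pics/w7.png

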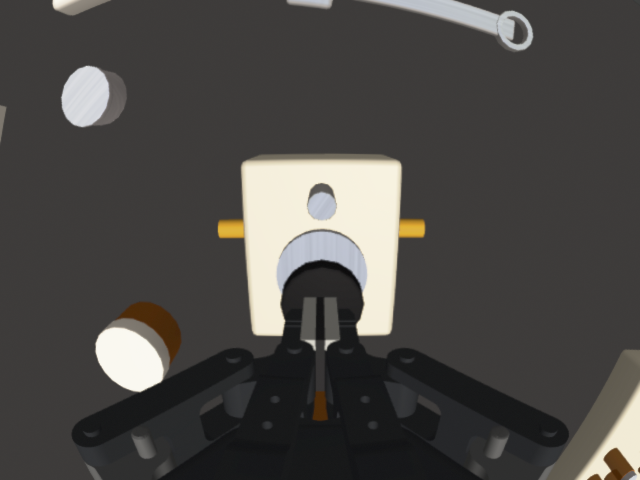

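Fingertips over the cap near its centre, wrist view (320,310), pointing straight down. I'll lower in small steps and watch the force and height.

```bash
python3 -m crank '[[[-0.0015,-0.001,-0.002,0],[-0.0015,-0.001,-0.004,0],[-0.0015,-0.001,-0.006,0],[-0.0015,-0.001,-0.008,0],[-0.0015,-0.001,-0.008,0]]]'
python3 -m crank '[[[0,0,0,0],[0,0,0,0],[0,0,0,0]]]'
```

```text
t: 14.75
tool_pos: [0.5749, -0.1883, 0.1034]
tool_rot: [2.074, 0.288, -2.076]
contact_force: [0.8, -0.2, -0.9]
opening: -0.0001
t: 15.0
tool_pos: [0.5755, -0.1885, 0.1044]
tool_rot: [2.075, 0.287, -2.074]
contact_force: [1.1, 0.7, 0.2]
opening: -0.0004
```

Not touching yet (z = 104.4 mm).

```bash
python3 -m crank '[[[0,0,-0.001,0],[0,0,-0.002,0],[0,0,-0.003,0],[0,0,-0.004,0],[0,0,-0.005,0]]]'
python3 -m crank '[[[0,0,0,0],[0,0,0,0],[0,0,0,0]]]'
python3 -m crank '[[[0,0,-0.001,0],[0,0,-0.002,0],[0,0,-0.003,0],[0,0,-0.004,0],[0,0,-0.004,0]]]'
python3 -m crank '[[[0,0,0,0],[0,0,0,0],[0,0,0,0]]]'
```

```text
t: 15.42
tool_pos: [0.5754, -0.1884, 0.0995]
tool_rot: [2.074, 0.287, -2.075]
contact_force: [-1.0, 0.4, 2.8]
opening: 0.0002
t: 15.67
tool_pos: [0.5754, -0.1884, 0.0996]
tool_rot: [2.074, 0.287, -2.074]
contact_force: [-0.9, 0.6, 3.1]
opening: 0.0004
t: 16.08
tool_pos: [0.5754, -0.1885, 0.0953]
tool_rot: [2.074, 0.287, -2.074]
contact_force: [-3.1, 0.2, 4.6]
opening: 0.0002
t: 16.33
tool_pos: [0.5754, -0.1885, 0.0955]
tool_rot: [2.074, 0.287, -2.074]
contact_force: [-2.0, 0.8, 4.8]
opening: 0.0002
```

```bash
python3 -m crank '[[[0,0,-0.001,0],[0,0,-0.002,0],[0,0,-0.003,0],[0,0,-0.004,0],[0,0,-0.005,0]]]'
python3 -m crank '[[[0,0,0,0],[0,0,0,0],[0,0,0,0],[0,0,0,0],[0,0,0,0]]]'
```

```text
t: 16.75
tool_pos: [0.5754, -0.1885, 0.0908]
tool_rot: [2.074, 0.287, -2.074]
contact_force: [-3.8, 1.0, 7.6]
opening: 0.0001
t: 17.17
tool_pos: [0.5754, -0.1885, 0.0908]
tool_rot: [2.074, 0.287, -2.074]
contact_force: [-3.2, 0.6, 7.5]
opening: -0.0002
```

```bash
python3 -m crank '[[[0,0,-0.001,0],[0,0,-0.002,0],[0,0,-0.0028,0],[0,0,-0.0028,0],[0,0,-0.0028,0]]]'
python3 -m crank '[[[0,0,0,0],[0,0,0,0],[0,0,0,0],[0,0,0,0],[0,0,0,0]]]'
python3 - <<'E'
from h import *
o=get_obs(); print(o['tool_pos'],o['opening'],o['contact_force'])
p,d=get_image('side'); cv2.imwrite('pics/s6.png',cv2.resize(p[260:400,300:440,::-1],None,fx=4,fy=4,interpolation=cv2.INTER_CUBIC))
W=cloud('side',d); v,u=np.mgrid[:480,:640]
def zs(W,p,c,r,lo=.07,hi=.105,dark=None):
    s=(np.hypot(W[...,0]-c[0],W[...,1]-c[1])<r)&(W[...,2]>lo)&(W[...,2]<hi)
    return s.sum(),np.percentile(W[s][:,2],[10,50,90]).round(4) if s.any() else None
print('side cap',zs(W,p,(.576,-.189),.019),'post',zs(W,p,(.618,-.177),.006))
m=camera_model('wrist');p,d=get_image('wrist'); cv2.imwrite('pics/w8.png',p[:,:,::-1])
p,d=get_image('top'); W=cloud('top',d)
print('top cap',zs(W,p,(.576,-.189),.019),'post',zs(W,p,(.618,-.177),.006))
cv2.imwrite('pics/t8.png',p[:,:,::-1])
E
```

```text
t: 17.58
tool_pos: [0.5754, -0.1885, 0.0883]
tool_rot: [2.074, 0.287, -2.074]
contact_force: [-4.5, 1.4, 8.7]
opening: 0.0
t: 18.0
tool_pos: [0.5754, -0.1885, 0.0883]
tool_rot: [2.074, 0.287, -2.074]
contact_force: [-4.6, 1.7, 8.3]
opening: -0.0001
[ 0.57541417 -0.18846561  0.08832113] -7.416888529155897e-05 [-4.62984193  1.66883146  8.27082207]
side cap (np.int64(234), array([0.0873, 0.0895, 0.1009])) post (np.int64(0), None)
top cap (np.int64(20), array([0.0881, 0.0891, 0.0909])) post (np.int64(41), array([0.0875, 0.0896, 0.0922]))
```

View pics/s6.png

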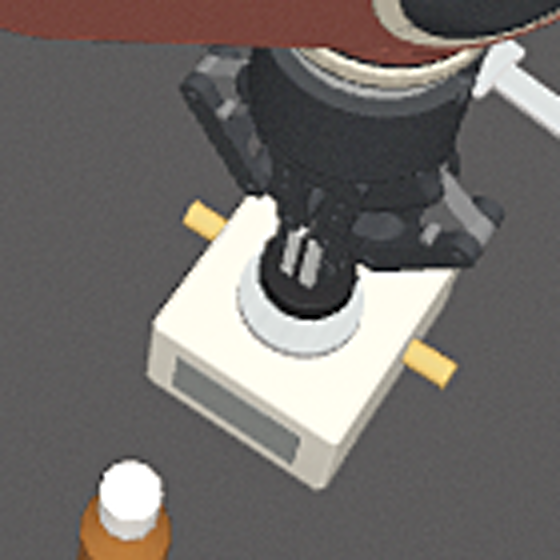

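View pics/w8.png

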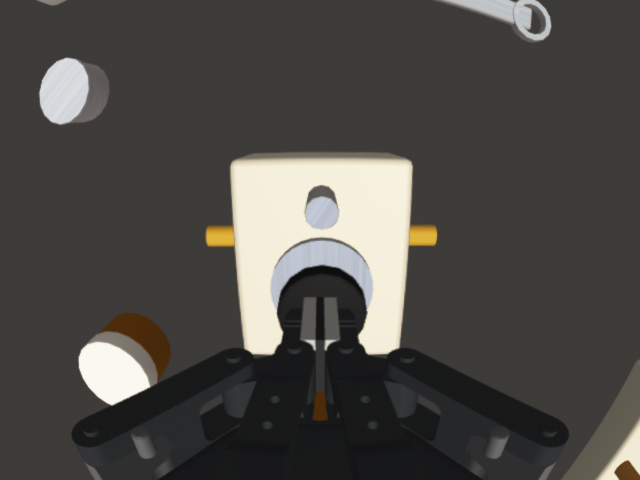

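View pics/t8.png

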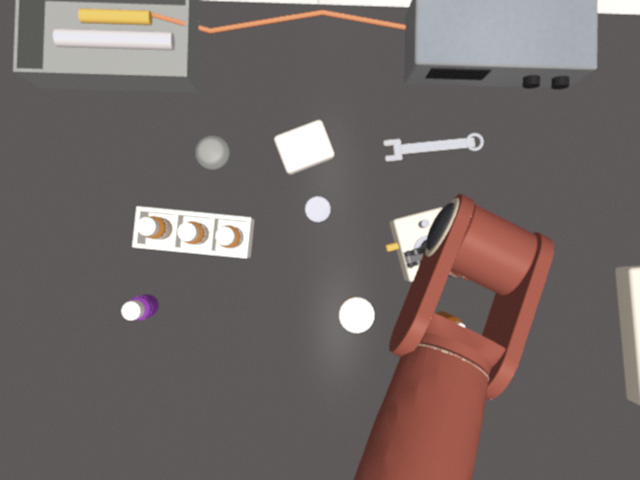

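TCP reads 88.3 mm and the force about 8.5 N, so it looks slightly short of 12 mm. I'll cross-check cap against post with the wrist depth.

Run:
```python
from h import *
o=get_obs(); m=camera_model('wrist'); p,d=get_image('wrist')
v,u=np.mgrid[:480,:640]; x=u-m['cx'];y=v-m['cy'];r=np.hypot(x,y)+1e-9; th=r/m['fx']
P=np.stack([np.tan(th)*x/r*d,np.tan(th)*y/r*d,d],-1)
W=P@R.from_rotvec(m['attitude']).as_matrix().T+m['xyz']; W[d==0]=np.nan
def st(s): 
    return s.sum(),np.nanmedian(W[s],0).round(4),np.nanpercentile(W[s][:,2],[20,80]).round(4)
print('post',st(np.hypot(u-322,v-213)<9))
for b in [(288,310),(294,300),(300,286),(322,280),(342,286),(352,305),(310,280),(334,280)]: print(b,st(np.hypot(u-b[0],v-b[1])<3), p[b[1],b[0]])
print('block',st((abs(u-270)<15)&(abs(v-190)<12)))
print(o['contact_force'],o['tool_pos'])
```

```text
post (np.int64(249), array([ 0.6187, -0.1769,  0.0889]), array([0.0884, 0.0894]))
(288, 310) (np.int64(25), array([ 0.5744, -0.1743,  0.0894]), array([0.0887, 0.0981])) [34 33 34]
(294, 300) (np.int64(25), array([ 0.5792, -0.1758,  0.089 ]), array([0.0886, 0.0895])) [38 36 36]
(300, 286) (np.int64(25), array([ 0.5866, -0.1766,  0.0893]), array([0.0888, 0.0896])) [41 39 39]
(322, 280) (np.int64(25), array([ 0.5916, -0.1847,  0.0892]), array([0.0888, 0.0898])) [43 42 41]
(342, 286) (np.int64(25), array([ 0.5912, -0.1935,  0.0891]), array([0.0886, 0.0896])) [43 41 41]
(352, 305) (np.int64(25), array([ 0.584 , -0.2001,  0.0895]), array([0.0889, 0.09  ])) [40 39 38]
(310, 280) (np.int64(25), array([ 0.5902, -0.1799,  0.0892]), array([0.0888, 0.0897])) [41 40 40]
(334, 280) (np.int64(25), array([ 0.5929, -0.1894,  0.0891]), array([0.0888, 0.0895])) [43 41 41]
block (np.int64(667), array([ 0.6162, -0.1519,  0.0559]), array([0.0554, 0.0565]))
[-3.51271532  1.23640433  7.84866418] [ 0.57543165 -0.18848739  0.08834258]
```

Cap reads 89.2 mm and post 88.9 mm with the same camera, so 0.3 mm short, which agrees with the TCP reading. Nudging down by that much.

```bash
python3 -m crank '[[[0,0,-0.0003,0],[0,0,-0.0003,0],[0,0,-0.0003,0],[0,0,-0.0003,0],[0,0,-0.0003,0]]]'
python3 -m crank '[[[0,0,0,0],[0,0,0,0],[0,0,0,0],[0,0,0,0],[0,0,0,0]]]'
python3 - <<'E'
from h import *
o=get_obs(); m=camera_model('wrist'); p,d=get_image('wrist')
v,u=np.mgrid[:480,:640]; x=u-m['cx'];y=v-m['cy'];r=np.hypot(x,y)+1e-9; th=r/m['fx']
P=np.stack([np.tan(th)*x/r*d,np.tan(th)*y/r*d,d],-1)
W=P@R.from_rotvec(m['attitude']).as_matrix().T+m['xyz']
f=lambda a,b,r:np.median(W[np.hypot(u-a,v-b)<r][:,2]).round(5)
print('post',f(322,213,9),'cap',[f(*b,4) for b in [(300,286),(310,281),(322,281),(334,281),(342,286)]])
print(o['contact_force'],o['tool_pos'],o['t'])
E
```

```text
t: 18.62
tool_pos: [0.5754, -0.1885, 0.0881]
tool_rot: [2.074, 0.287, -2.074]
contact_force: [-4.3, 1.9, 7.6]
opening: 0.0004
t: 19.03
tool_pos: [0.5754, -0.1885, 0.0881]
tool_rot: [2.074, 0.287, -2.074]
contact_force: [-3.7, 1.8, 8.4]
opening: 0.0004
post 0.08894 cap [np.float64(0.0887), np.float64(0.08888), np.float64(0.08871), np.float64(0.08895), np.float64(0.08891)]
[-3.7446906   1.80019651  8.41236301] [ 0.57543624 -0.18847293  0.08805772] 19.0333
```

Cap (88.8 mm) and post (88.9 mm) are level within 0.1 mm, and TCP is steady at 88.1 mm. Handing in while holding.

```bash
python3 -c "
from station import *
print(finish_job())"
```

```text
the job is handed in; nothing more can be done
None
```

Both short amber bottles stand upright in the rack's two empty cells and have been let go. The plunger is held half way down, and I handed the job in at about 19 s.

- **Bottles:** I placed them first. Both cap tops read the same height as the bottle already in the rack (98.6–98.9 mm), each within about 1.5 mm of its cell centre.
- **Plunger:** I pressed it with the shut fingers in small steps, and it never came near the bottom stop. In the last check the cap top read 88.8 mm and the post top 88.9 mm with the wrist camera, and the fingertip stood at 88.1 mm.
- **Disagreement:** the push read about 8.4 N upward plus about 4 N sideways, against the 9 N expected at half way. The force reading is noisy, so I went by the heights.
- **Everything else:** in the last top picture the other objects looked unmoved. The arm partly hid the tall bottle there, so I could not check that one fully.

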